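# Clip the dip tube, then open the safety bottle and hold its cap up

### The arm

A 6-joint arm with a two-finger parallel gripper is mounted at the origin on the work surface. World frame = base frame: x ahead of the robot, y to its left, z up, the work surface at z = 0. Lengths are in mm, angles in rad, forces in N, time in s.
With the tool pointing down it reaches from about 350 to 725 mm from the base axis. Payload 6 kg.
Tool frame: the origin (TCP) lies between the finger pads; the fingertips stand 22 mm ahead of it and the grasp point (between the pads) lies 3 mm ahead of it; z points along the fingers, y is the line along which they close (so a half turn about z gives the same grasp; the last joint's range is limited). The gripper opens to 85 mm and grips with 20 to 120 N. Pads are 22 mm wide; open, the fingers measure 114 mm over their backs; the gripper's body (76 mm by 85 mm) begins 54 mm behind the grasp point. The pads swing forward as they close: fully open they stand 13 mm farther back than shut.
Start: joints at [1.529, 0.04, 0.085, 0, -1.615, -0.334], TCP at [220.183, 558.115, 228.261] pointing down, gripper open.
Joint ranges: [-2.56, 2.56], [-1.29, 2.01], [-1.08, 1.49], [-3.29, 1.98], [-2.81, -0.18], [-2.99, 2.99]. Speed limits (rad/s): [2.57, 2.57, 3.01, 3.14, 3.14, 3.14].

### API

Orientations are given as a rotation vector (axis times angle).
In Python, from bench import r, eyes, workorder gives the robot as it stands.
- The arm moves only by the shell command python3 -m inch 'ROWS' [FORCE]. ROWS is JSON, a list of rows, each an object with "linear": the shift along the tool's x, y, z in m, a list of three; "roll": the turn about the tool's z in rad; "hand": the opening, from 0 (shut) to 1 (fully open). In form: [{"linear": [x, y, z], "roll": roll, "hand": hand}, ...]. A call has 1 to 12 rows; each row shifts and turns the commanded pose from where the row before left it, along the tool's axes as they then stand; what a row does not reach is not made up. A row lasts 1/10 s, in which the tool goes at most 50 mm and 8.59 degrees, less where a joint would pass 70% of its speed; a pose out of reach is approached as far as the arm can. A call is refused whole if a number of a shift passes 0.05 or a number of a turn 0.15, either way. A call with a gripper value outside its range is refused whole. The fingers move at their own pace and stop on an object; FORCE is the grip in N (left out, the last holds). Time passes only in rows, so rows that do not move let the fingers close. It gives the time, the measured TCP pose, the force, the opening and the grip force at its end, in the units of the state.
- r.get_state(): the state, without advancing time (a new reading comes with each control period).
- eyes.read_camera(name): name is "scene" or "top" or "wrist"; returns (picture, depth): 400x640x3 uint8, red, green, blue; 400x640 float32, mm along the optical axis (not along the pixel's ray), 0 where there is no reading.
- eyes.camera_model(name): a dict with "camera_matrix" (3x3 intrinsics, pixels), "eye" and "rotation" of the camera in the world. Camera axes: x right, y down, z forward; pixel columns grow to the right and rows downward; lengths in mm; the calibration is good to about 2 mm. The wrist camera is an equidistant fisheye: a pixel r from the principal point sees the ray r / f radians off the axis. A picture is of the moment at which its call begins: read the wrist's pose just before it. camera_model takes no time and is no camera call; for the wrist camera it gives the pose at the moment of the call.
- workorder.finish_job(): hands the job in; it is judged then, once.
The state is a dict: "time_s": time; "joints": joint angles; "joint_velocities": joint speeds; "tau": joint torques, N m; "eef_pos": TCP position; "eef_rot": TCP orientation; "ft_force": force on the tool from outside, world axes, zero at the start; "ft_torque": the same for the moment, N m; "gripper_width": finger opening in mm; "gripper_force": force on a finger pad.
Only numpy, scipy, OpenCV 4.12 (cv2) and the standard library are available. Lean on these libraries where they do the work, as an engineer would, in place of code of your own. Each camera call takes 0.05 s, during which the arm holds its last target. There are 200 camera calls.

### The job

Get the solvent bottle ready for drawing off: first put the loose dip tube out of harm's way by laying it centred across the fork clip, pushing it straight down past the sprung jaw until it is fully home, and letting go of it. Then open the white bottle by pressing its safety cap down, turning it anticlockwise while pressed until it comes free, and lifting it straight up; finish while still holding the cap in the gripper, level and still, about a hand's width (80 mm) above the bottle's mouth. Leave everything else on the bench where it is.

Things in the scene. Friction and masses are not known exactly. Their poses are not given: they have to be found in the camera images.
- tube_mid (a point): loose aluminium dip tube, round, 12 mm diameter, 140 mm long, about 60 g; this point is its centre, x runs along the tube. It starts lying level across the wooden rest, its axis 40 mm above the bench
- tube: the same dip tube; origin on its underside at mid-length, 6 mm below its centre, x along the tube
- rest: wooden board, 130 x 50 x 10 mm, fixed, with two notched blocks, 12 mm thick along the tube (x), 45 mm either side of its centre, 44 mm high; between the blocks (78 mm) it is free down to the board. Origin under its centre, on the bench
- clip_seat (a point): seat of the fork clip: where the tube's centre lies when fully home, 50 mm above the bench; x is the direction of the tube in the clip (either way round), y points to the jaw's side, z up
- clip: fixed fork clip: steel base plate 140 x 64 x 12 mm (origin under its centre, x as for the seat); black fork plates 8 mm thick at x = -42 and +42 mm with a slot 15 mm wide, open at the top, floor 44 mm up; tall prong (y < 0) to 82 mm, flared outwards at the top; short prong (y > 0) to 54 mm. Between the plates it is open down to the jaw's 6 mm shaft, 22 mm up at y = +12 mm
- jaw (a joint): angle (rad) of the clip's sprung steel jaw: two noses 8 mm wide at x = -52 and +52 mm of the clip reach over the slot from the y > 0 side, 9 to 33 mm above the seat, with sloping tops. 0 = shut; the tube pressed down pushes them aside (about 0.15 rad, 3 to 12 N), and once it is below them they spring back over it
- cap_mid (a point): centre (half-way up) of the round grey ribbed safety cap on the white bottle, 50 mm diameter, 41 mm high, about 40 g; z up, x along the raised pointer on its top. Locked, it turns only a few degrees and cannot be lifted. Unlock: press down, turn anticlockwise seen from above while kept down, then lift
- cap: the same cap, origin at the centre of its lower edge. Press: 4 mm is just enough, 5.5 mm good, bottoms at 7 mm; 5 N rising to about 10 N. Turn: passes its catch at about 25 degrees, free to lift from 37 to 70 degrees (55 good), hard stop near 76. It does not climb as it turns; let up after turning, it springs back up and rests on the mouth
- mouth (a point): centre of the bottle's mouth (top of its sprung sealing ring), 150 mm above the bench; z up. With the cap on, the cap's centre lies 2.5 mm below this point; while locked the cap's x is parallel to this x
- seal (a joint): how far (m) the sprung sealing ring in the mouth is pressed down by the cap: 0 = up, 0.0075 = as far as it goes
- bottle: fixed white bottle, upright in a steel bench bracket (foot 100 x 100 mm), 76 mm across; shoulder top 120 mm above the bench, sloping down outside the cap; origin under its centre on the bench, x as for the mouth
- tape: bystander, leave alone: white roll of tape lying flat, 50 mm across, 18 mm high; origin at its underside
- bearing: bystander, leave alone: steel bearing ring lying flat, 46 mm across, 15 mm high; origin at its underside
- wrench: bystander, leave alone: steel wrench, 160 mm long, lying on the bench; origin at its underside
- driver: bystander, leave alone: screwdriver, 170 mm long, lying on the bench; origin at its underside
- jar: bystander, leave alone: jar, 60 mm across, 70 mm high; origin at its underside
- lampbox: bystander, leave alone: small cardboard box, 70 x 110 x 55 mm; origin at its underside
- spray: bystander, leave alone: can, 60 mm across, 150 mm high; origin at its underside
Things that resemble listed ones, but are neither listed nor needed, are in the scene too. What is shaped like the cap but brown or purple is not meant.

How it is judged:
By the outcome, as a careful person would: the job done as asked, in the order asked, and still so for the second after the job is handed in, while the arm keeps its last pose, push and grip.
It also fails if it takes over 67 s, if anything falls off the work surface, if the arm or the gripper's body presses on something with over 40 N, if the wrist force passes 120 N, or if a joint passes its speed limit or range.

## Working session

There is one attempt and no reset: what is moved stays moved. The work goes in short steps, Python scripts to look and compute and a shell command to move; the robot and the scene stay as the last step left them, time stands still between calls to the robot, and variables do not carry over. Pictures are saved under pics/ and viewed, at most 12 in all, crops included, and the job is handed in when it is done.

```bash
ls; mkdir -p pics
cat > h.py <<'E'
import numpy as np, cv2
from bench import r, eyes, workorder
from scipy.spatial.transform import Rotation as R
def snap(n,f):
    m=eyes.camera_model(n); p,d=eyes.read_camera(n)
    cv2.imwrite(f'pics/{f}.png',p[:,:,::-1]); np.savez(f'pics/{f}.npz',p=p,d=d,K=m['camera_matrix'],e=m['eye'],R=m['rotation'])
def load(f):
    return np.load(f'pics/{f}.npz')
def pt(s,u,v,fish=False,z=None):
    K=s['K'];x=(u-K[0,2])/K[0,0];y=(v-K[1,2])/K[1,1]
    if fish:
        t=np.hypot(x,y);k=np.tan(t)/t if t>0 else 1;x*=k;y*=k
    ray=s['R']@np.array([x,y,1.])
    if z is not None: return s['e']+ray*(z-s['e'][2])/ray[2]
    return s['e']+ray*s['d'][int(round(v)),int(round(u))]
E
python3 - <<'E'
from h import *
snap('top','top0');snap('scene','sc0')
for n in('top','scene','wrist'):
    m=eyes.camera_model(n);print(n,np.round(m['camera_matrix'],1).tolist(),m['eye'],np.round(m['rotation'],3).tolist())
print(r.get_state())
E
```

```text
pics
top [[457.0, 0.0, 321.9], [0.0, 457.0, 201.7], [0.0, 0.0, 1.0]] [ 391.89231793   63.95535763 1385.41906184] [-2.166, 2.123, -0.129]
scene [[470.1, 0.0, 325.3], [0.0, 470.1, 203.1], [0.0, 0.0, 1.0]] [1060.34263058 -353.52531644  998.93229425] [-2.328, -1.061, 0.334]
wrist [[309.7, 0.0, 315.3], [0.0, 309.7, 201.7], [0.0, 0.0, 1.0]] [282.63846713 533.88760549 372.7791726 ] [1.67, -2.455, -0.335]
{'time_s': 0.1, 'joints': array([ 1.52871126e+00,  4.07435785e-02,  8.39169308e-02, -4.33221634e-04,
       -1.61552245e+00, -3.33740759e-01]), 'joint_velocities': array([-1.20254957e-03, -3.05350283e-03,  2.48494157e-03,  4.12763954e-04,
       -5.58031687e-04, -9.95999629e-05]), 'tau': array([-5.68134827e-03, -3.69349658e+01,  3.48282945e+01,  6.95188746e+00,
       -4.66724014e-03, -6.19724005e-06]), 'eef_pos': array([220.01459359, 557.87292354, 227.38191854]), 'eef_rot': array([ 3.08472341e+00, -5.86549547e-01, -3.18039575e-04]), 'ft_force': array([-0.02632845,  0.35778664,  0.82730732]), 'ft_torque': array([-0.02823584, -0.00014095, -0.02676158]), 'gripper_force': 0.0, 'gripper_width': 85.61061018881293}
```

View pics/top0.png

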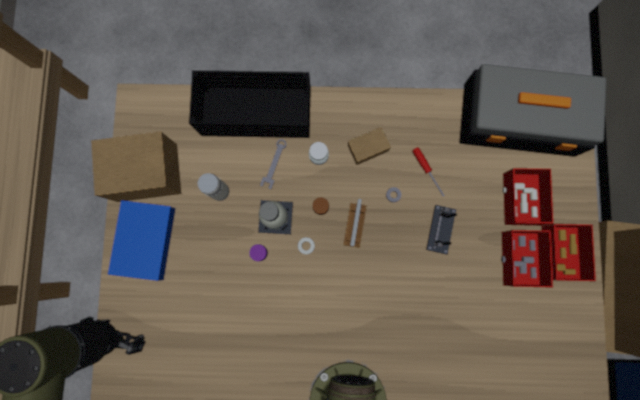

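View pics/sc0.png

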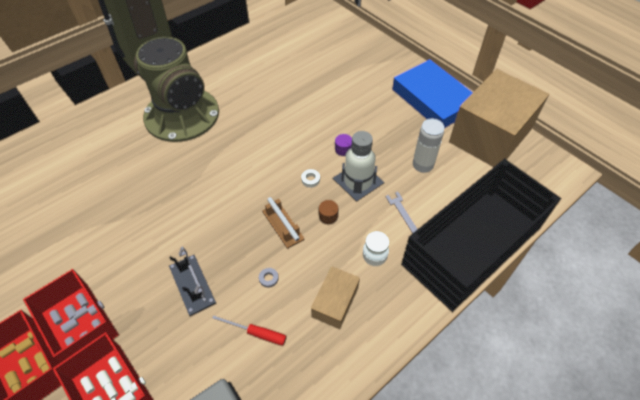

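The top view shows the bottle and cap near (270,212), the tube on its rest near (356,222) and the clip near (441,229). The scene view shows them at (361,150), (282,218) and (190,282). Next I'll enlarge these.

```bash
sed -i "s/R=m\['rotation'\])/R=R.from_rotvec(m['rotation']).as_matrix())/" h.py
python3 - <<'E'
from h import *
for f in('top0','sc0'):
    s=dict(load(f)); s['R']=R.from_rotvec(s['R']).as_matrix(); np.savez(f'pics/{f}.npz',**s)
s=load('top0');p=s['p'][:,:,::-1]
def c(p,u,v,w,h,k): return cv2.resize(p[v:v+h,u:u+w],None,fx=k,fy=k,interpolation=cv2.INTER_CUBIC)
a=c(p,245,190,50,55,5);b=c(p,335,190,50,70,5);d=c(p,420,195,50,70,5)
q=load('sc0')['p'][:,:,::-1]
H=np.zeros((600,800,3),np.uint8)
H[:275,:250]=a; H[:350,265:515]=b; H[:350,530:780]=d
e=c(q,160,240,60,80,3);H[355:595,:180]=e
e=c(q,250,185,60,70,3);H[355:565,200:380]=e
e=c(q,330,120,60,80,3);H[355:595,400:580]=e
cv2.imwrite('pics/crop1.png',H)
for n,(u,v) in dict(tube=(356,222),tubea=(359,203),tubeb=(353,242),cap=(268,211),clip=(441,229)).items(): print(n,pt(s,u,v).round(1))
E
```

```text
tube [514.9 -16.1  44.8]
tubea [571.2 -24.3  46.5]
tubeb [455.9  -7.8  48.7]
cap [528.6 227.7 167.6]
clip [ 501.4 -271.4   18.3]
```

View pics/crop1.png

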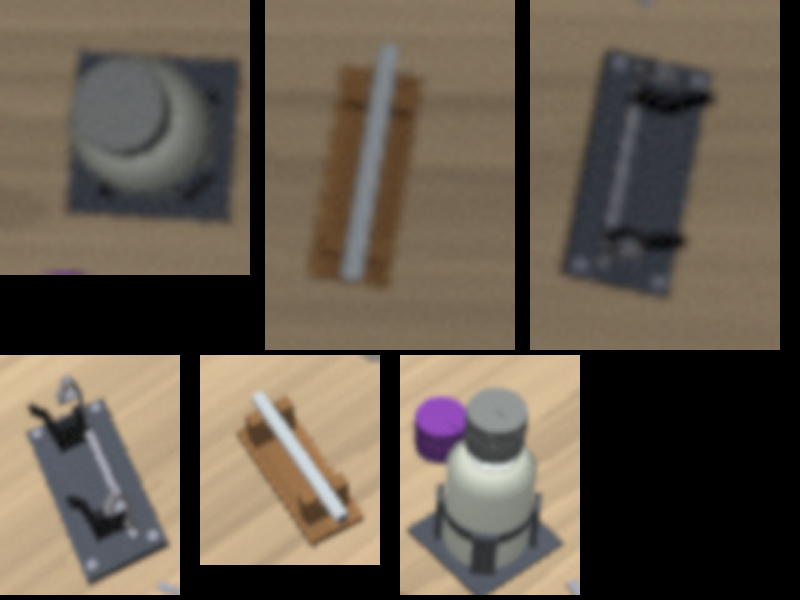

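The crops show the tube ends at top (359.6,199) and (352,246). They also give the clip plate corners, and put the jaw shaft on the left (+y) side. Now I'll turn those into positions.

Run:
```python
from h import *
s=load('top0')
def rep(n,a,b): 
    d=a-b;print(n,((a+b)/2).round(1),'len',np.linalg.norm(d).round(1),'yaw',np.degrees(np.arctan2(d[1],d[0])).round(1))
rep('tube',pt(s,359.6,199,z=40),pt(s,352,246,z=40))
C=[pt(s,420+(x-530)/5,195+y/5,z=12) for x,y in((607,50),(710,73),(667,297),(562,272))]
print('clip',np.mean(C,0).round(1)); rep('L',C[0],C[3]);rep('R',C[1],C[2]);rep('T',C[0],C[1])
B=[pt(s,245+x/5,190+y/5,z=6) for x,y in((80,50),(240,60),(230,220),(66,212))]
print('bottle',np.mean(B,0).round(1)); rep('L',B[0],B[3]);rep('T',B[0],B[1])
rep('cap',pt(s,245+119/5,190+58/5,z=168),pt(s,245+119/5,190+155/5,z=168))
rep('capLR',pt(s,245+71/5,190+106/5,z=168),pt(s,245+168/5,190+106/5,z=168))
# fits from point clouds
for f in('top0','sc0'):
    s=load(f);K=s['K'];v,u=np.mgrid[:400,:640];d=s['d']
    P=np.stack([(u-K[0,2])/K[0,0]*d,(v-K[1,2])/K[1,1]*d,d],-1)@s['R'].T+s['e'];P=P[d>0]
    q=P[(abs(P[:,0]-530)<60)&(abs(P[:,1]-225)<60)&(P[:,2]>160)&(P[:,2]<180)];print(f,'cap',q.mean(0).round(1),np.ptp(q,0).round(1),len(q))
    q=P[(abs(P[:,0]-515)<90)&(abs(P[:,1]+16)<45)&(P[:,2]>41)&(P[:,2]<60)];print('tube',q.mean(0).round(1),np.median(q[:,2]),len(q))
    w=np.linalg.eigh(np.cov(q[:,:2].T))[1][:,1];print(np.degrees(np.arctan(w[1]/w[0])).round(1))
```

```text
tube [514.3 -15.9  40. ] len 141.1 yaw -8.5
clip [ 500.6 -273.9   12. ]
L [ 507.1 -242.9   12. ] len 137.0 yaw -12.0
R [ 494.  -304.8   12. ] len 137.7 yaw -11.7
T [ 567.8 -288.    12. ] len 63.0 yaw 78.3
bottle [528.8 225.    6. ]
L [530.6 274.4   6. ] len 99.2 yaw -2.7
T [578.  223.1   6. ] len 98.1 yaw 87.5
cap [527.9 225.5 168. ] len 52.4 yaw 2.1
capLR [528.1 225.2 168. ] len 52.2 yaw 91.1
top0 cap [529.6 227.4 168.6] [48.4 48.1 15.9] 273
tube [513.3 -13.2  45.9] 45.67442036977627 252
-8.9
sc0 cap [533.5 226.  167.3] [49.  51.9 12.2] 288
tube [517.2 -14.5  44.6] 44.480014192778526 327
-9.0
```

The positions agree with the given sizes: the tube is about 141 mm long, the clip plate 137x63 mm and the cap 50 mm. I'll add a helper for tool-frame shifts.

```bash
cat >> h.py <<'E'
def st():
    s=r.get_state();M=R.from_rotvec(s['eef_rot']).as_matrix()
    return s,M,np.degrees(np.arctan2(M[1,0],M[0,0]))
def go(x,y,z,yaw=None):
    s,M,w=st();roll=0 if yaw is None else w-yaw
    A=np.radians(w-roll)
    T=np.array([[np.cos(A),np.sin(A),0],[np.sin(A),-np.cos(A),0],[0,0,-1]])
    print('t',round(s['time_s'],2),'pos',s['eef_pos'].round(1),'yaw',w.round(2),'tilt',np.degrees(np.arccos(-M[2,2])).round(2),'F',s['ft_force'].round(1),'w',round(s['gripper_width'],1),'j6',s['joints'][5].round(2))
    print('roll',np.radians(roll).round(4),'then shift mm',(T.T@(np.array([x,y,z])-s['eef_pos'])).round(1))
E
python3 -c "
from h import *
go(514.5,-15.5,150,-8.7)"
```

```text
t 0.1 pos [220.  557.9 227.4] yaw -21.53 tilt 0.09 F [-0.   0.4  0.8] w 85.6 j6 -0.33
roll -0.224 then shift mm [377.8 522.2  77.4]
```

```bash
python3 -m inch '[{"linear":[0,0,0],"roll":-0.112,"hand":0.6},{"linear":[0,0,0],"roll":-0.112,"hand":0.6},{"linear":[0.029,0.04,0],"roll":0,"hand":0.6},{"linear":[0.029,0.04,0],"roll":0,"hand":0.6},{"linear":[0.029,0.04,0],"roll":0,"hand":0.6},{"linear":[0.029,0.04,0],"roll":0,"hand":0.6},{"linear":[0.029,0.04,0],"roll":0,"hand":0.6},{"linear":[0.029,0.04,0],"roll":0,"hand":0.6},{"linear":[0.029,0.04,0],"roll":0,"hand":0.6},{"linear":[0.029,0.04,0],"roll":0,"hand":0.6},{"linear":[0.029,0.04,0],"roll":0,"hand":0.6},{"linear":[0.029,0.04,0],"roll":0,"hand":0.6}]' 60
python3 -m inch '[{"linear":[0.029,0.04,0],"roll":0,"hand":0.6},{"linear":[0.029,0.04,0],"roll":0,"hand":0.6},{"linear":[0.029,0.04,0],"roll":0,"hand":0.6},{"linear":[0,0,0.04],"roll":0,"hand":0.6},{"linear":[0,0,0.037],"roll":0,"hand":0.6},{"linear":[0,0,0],"roll":0,"hand":0.6},{"linear":[0,0,0],"roll":0,"hand":0.6},{"linear":[0,0,0],"roll":0,"hand":0.6}]' 60
python3 - <<'E'
from h import *
go(514.5,-15.5,150,-8.7);snap('wrist','w1');snap('top','t1')
E
```

```text
time_s: 1.3
eef_pos: [446.6, 117.0, 228.3]
eef_rot: [-3.132, 0.237, -0.0]
ft_force: [1.6, 1.7, 0.1]
gripper_width: 51.0
gripper_force: 0.0
time_s: 2.1
eef_pos: [515.3, -12.6, 154.2]
eef_rot: [-3.132, 0.237, -0.006]
ft_force: [0.2, 0.2, -0.0]
gripper_width: 51.4
gripper_force: 0.0
t 2.1 pos [515.3 -12.6 154.2] yaw -8.65 tilt 0.22 F [ 0.2  0.2 -0. ] w 51.4 j6 1.05
roll 0.0009 then shift mm [-0.4  3.   4.2]
```

View pics/w1.png

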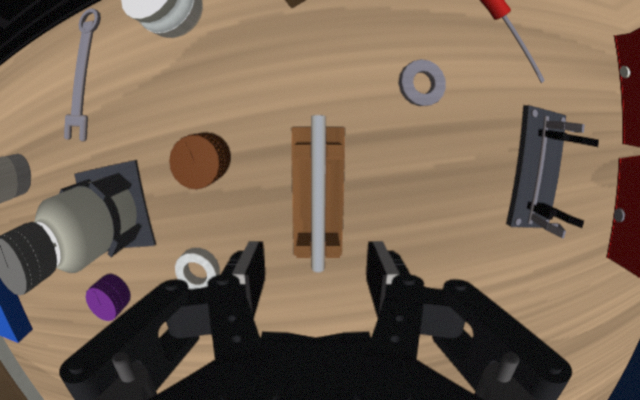

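The wrist view shows the tube upright between the fingers, with ends at (318.5,116) and (317,271). The clip lies right of centre, spanning (510,228) to (598,140).

Run:
```python
from h import *
s=load('w1')
a=pt(s,318.5,116,True,40);b=pt(s,317.2,271,True,40);d=a-b
m=(a+b)/2;print(m.round(1),np.linalg.norm(d).round(1),np.degrees(np.arctan2(d[1],d[0])).round(2))
go(m[0],m[1],45,np.degrees(np.arctan2(d[1],d[0])))
```

```text
[513.3 -13.7  40. ] 141.4 -9.01
t 2.2 pos [515.2 -12.4 153.9] yaw -8.65 tilt 0.22 F [-0.6  0.2  0.4] w 51.3 j6 1.05
roll 0.0063 then shift mm [ -1.7   1.6 108.9]
```

```bash
python3 -m inch '[{"linear":[-0.0015,0.0015,0.03],"roll":0.006,"hand":0.5},{"linear":[0,0,0.03],"roll":0,"hand":0.5},{"linear":[0,0,0.025],"roll":0,"hand":0.5},{"linear":[0,0,0.012],"roll":0,"hand":0.5},{"linear":[0,0,0.012],"roll":0,"hand":0.5},{"linear":[0,0,0],"roll":0,"hand":0.5},{"linear":[0,0,0],"roll":0,"hand":0.5}]' 60
python3 -c "
from h import *
go(513.5,-14,45,-9)"
```

```text
time_s: 2.9
eef_pos: [513.3, -14.1, 43.6]
eef_rot: [-3.132, 0.247, -0.003]
ft_force: [0.8, -0.2, 0.2]
gripper_width: 42.8
gripper_force: 0.0
t 2.9 pos [513.3 -14.1  43.6] yaw -9.03 tilt 0.09 F [ 0.8 -0.2  0.2] w 42.8 j6 1.05
roll -0.0005 then shift mm [ 0.2 -0.1 -1.4]
```

Now I'll close on the tube, lift it, and head toward the clip.

```bash
python3 -m inch '[{"linear":[0,0,-0.002],"roll":0,"hand":0},{"linear":[0,0,0],"roll":0,"hand":0},{"linear":[0,0,0],"roll":0,"hand":0},{"linear":[0,0,0],"roll":0,"hand":0},{"linear":[0,0,0],"roll":0,"hand":0},{"linear":[0,0,0],"roll":0,"hand":0}]' 60
python3 -m inch '[{"linear":[0,0,-0.02],"roll":0,"hand":0},{"linear":[0,0,-0.04],"roll":0,"hand":0},{"linear":[0,0,-0.04],"roll":0,"hand":0},{"linear":[0,0,0],"roll":0,"hand":0}]' 60
python3 -c "
from h import *
go(500.6,-274,145,-11.9)"
```

```text
time_s: 3.5
eef_pos: [512.5, -14.2, 44.3]
eef_rot: [3.132, -0.248, -0.0]
ft_force: [-0.0, 0.0, -0.4]
gripper_width: -0.1
gripper_force: 0.0
time_s: 3.9
eef_pos: [515.4, -14.2, 151.1]
eef_rot: [-3.13, 0.247, -0.016]
ft_force: [-0.8, -0.5, 0.9]
gripper_width: 0.2
gripper_force: 0.0
t 3.9 pos [515.4 -14.2 151.1] yaw -9.03 tilt 0.6 F [-0.8 -0.5  0.9] w 0.2 j6 1.05
roll 0.0501 then shift mm [ 39.1 257.3   6.1]
```

The opening reads 0, so the tube isn't held. I'll look again.

Run:
```python
from h import *
go(513.5,-14,45,-9)
snap('wrist','w2');snap('scene','s2')
a=cv2.imread('pics/w2.png');b=cv2.imread('pics/s2.png')
H=np.zeros((600,640,3),np.uint8);H[:400]=a;H[400:600,:640]=cv2.resize(b[165:265,180:380],None,fx=2,fy=2)[:, :400].repeat(1,1) if 0 else np.pad(cv2.resize(b[165:265,180:380],(400,200)),((0,0),(0,240),(0,0)))
cv2.imwrite('pics/v2.png',H)
```

```text
t 3.9 pos [515.4 -14.2 151.1] yaw -9.03 tilt 0.6 F [-0.8 -0.5  0.9] w 0.2 j6 1.05
roll -0.0005 then shift mm [-1.900e+00  1.000e-01  1.061e+02]
```

View pics/v2.png

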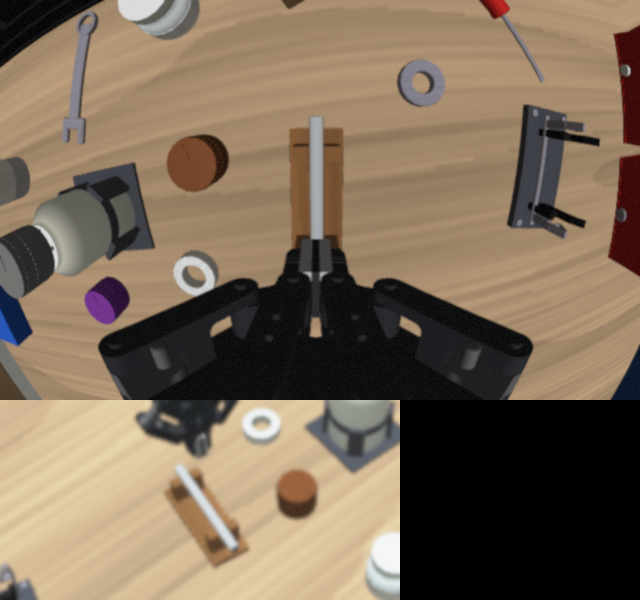

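The tube is undisturbed, with its near end hidden behind the closed fingertips at (317,245). I'll check where the tips really are with depth.

Run:
```python
from h import *
s=load('w2');print(s['e'],s['R'].round(3).tolist())
for v in range(225,325,8): print(v,s['d'][v,317],[pt(s,u,v,True).round(0).tolist() for u in(306,317,328)])
s=load('w1')
for uv in((255,245),(258,290),(375,245),(318,200),(300,190),(250,100)): print(uv,pt(s,*uv,True).round(1))
s=load('s2');K=s['K'];v,u=np.mgrid[:400,:640];d=s['d']
P=np.stack([(u-K[0,2])/K[0,0]*d,(v-K[1,2])/K[1,1]*d,d],-1)@s['R'].T+s['e'];P=P[d>0]
for z in range(90,260,10):
    q=P[(abs(P[:,0]-513)<80)&(abs(P[:,1]+14)<90)&(P[:,2]>z)&(P[:,2]<z+10)]
    if len(q):print(z,len(q),q.mean(0).round(1),q.min(0).round(0),q.max(0).round(0))
```

```text
[580.32333446 -24.18651351 297.24225712] [[-0.157, -0.954, -0.255], [-0.988, 0.151, 0.043], [-0.003, 0.259, -0.966]]
225 265.30603 [[483.0, 1.0, 10.0], [493.0, -11.0, 46.0], [479.0, -20.0, 9.0]]
233 266.84708 [[474.0, 3.0, 9.0], [486.0, -10.0, 46.0], [470.0, -19.0, 8.0]]
241 143.81499 [[526.0, -11.0, 161.0], [526.0, -16.0, 163.0], [525.0, -21.0, 162.0]]
249 136.87935 [[526.0, -11.0, 170.0], [525.0, -16.0, 170.0], [524.0, -21.0, 170.0]]
257 128.66835 [[526.0, -11.0, 179.0], [525.0, -16.0, 179.0], [524.0, -20.0, 178.0]]
265 120.5343 [[526.0, -12.0, 187.0], [526.0, -16.0, 187.0], [524.0, -20.0, 186.0]]
273 117.344635 [[525.0, -12.0, 192.0], [524.0, -16.0, 191.0], [525.0, -20.0, 194.0]]
281 116.834045 [[527.0, -12.0, 201.0], [521.0, -15.0, 192.0], [525.0, -20.0, 200.0]]
289 120.6628 [[526.0, -12.0, 206.0], [516.0, -14.0, 190.0], [525.0, -20.0, 206.0]]
297 119.01306 [[526.0, -12.0, 210.0], [514.0, -14.0, 192.0], [525.0, -19.0, 210.0]]
305 120.40411 [[523.0, -12.0, 210.0], [510.0, -13.0, 192.0], [527.0, -19.0, 219.0]]
313 122.53248 [[514.0, -10.0, 202.0], [505.0, -13.0, 191.0], [524.0, -19
[... 266 characters left out ...]
+02 3.750e+01 5.000e-01]
150 11 [523.8 -15.6 157. ] [519. -24. 154.] [527.  -4. 160.]
160 39 [521.5 -16.3 165.1] [504. -28. 160.] [527.  -1. 170.]
170 40 [521.8 -15.9 175.5] [509. -28. 170.] [527.   1. 180.]
180 27 [523.5 -16.8 185. ] [518. -28. 180.] [527.  -5. 189.]
190 52 [524.4 -13.3 196.4] [512. -43. 190.] [532.  15. 200.]
200 137 [519.6 -17.3 205.2] [500. -50. 200.] [532.  25. 210.]
210 90 [524.5 -14.3 215.3] [499. -58. 210.] [534.  32. 220.]
220 117 [526.2 -11.  224.9] [508. -68. 220.] [535.  38. 230.]
230 150 [525.3 -14.5 235.5] [493. -74. 230.] [536.  44. 240.]
240 226 [519.7 -20.7 244.6] [493. -76. 240.] [538.  48. 250.]
250 127 [523.1 -26.8 254.9] [502. -62. 250.] [537.  35. 260.]
```

Wrist and scene depth agree that the tips are about 4 mm above the reported TCP height, not 22 mm below it. The reported TCP is therefore about 26 mm low. Sideways it agrees, so I'll go by the fingertips and descend until the tips are near z=22.

```bash
python3 -m inch '[{"linear":[0,0,0],"roll":0,"hand":0.5},{"linear":[-0.001,0,0.02],"roll":0,"hand":0.5},{"linear":[0,0,0.03],"roll":0,"hand":0.5},{"linear":[0,0,0.03],"roll":0,"hand":0.5},{"linear":[0,0,0.02],"roll":0,"hand":0.5},{"linear":[0,0,0.015],"roll":0,"hand":0.5},{"linear":[0,0,0.01],"roll":0,"hand":0.5},{"linear":[0,0,0],"roll":0,"hand":0.5},{"linear":[0,0,0],"roll":0,"hand":0.5}]' 60
python3 -c "
from h import *
go(513.5,-14,17,-9);snap('wrist','w3')
s=load('w3')
for uv in((255,245),(265,245),(258,290),(375,245),(370,245)): print(uv,pt(s,*uv,True).round(1))"
```

```text
time_s: 4.9
eef_pos: [512.0, -14.0, 20.0]
eef_rot: [3.132, -0.247, 0.001]
ft_force: [0.8, -0.1, -0.0]
gripper_width: 42.5
gripper_force: 0.0
t 4.9 pos [512. -14.  20.] yaw -9.03 tilt 0.05 F [ 0.8 -0.1 -0. ] w 42.5 j6 1.05
roll -0.0005 then shift mm [ 1.5 -0.3  3. ]
(255, 245) [526.7  12.5  35.8]
(265, 245) [525.5   8.2  34.5]
(258, 290) [517.4   8.8  61.2]
(375, 245) [517.5 -42.3  34.7]
(370, 245) [518.1 -39.9  35.3]
```

```bash
python3 -m inch '[{"linear":[0.0015,0,0.003],"roll":0,"hand":0.5},{"linear":[0,0,0],"roll":0,"hand":0},{"linear":[0,0,0],"roll":0,"hand":0},{"linear":[0,0,0],"roll":0,"hand":0},{"linear":[0,0,0],"roll":0,"hand":0},{"linear":[0,0,0],"roll":0,"hand":0},{"linear":[0,0,0],"roll":0,"hand":0}]' 60
python3 -c "
from h import *
go(513.5,-14,17,-9)"
```

```text
time_s: 5.65
eef_pos: [513.3, -14.3, 16.7]
eef_rot: [3.132, -0.247, 0.001]
ft_force: [-0.1, 0.7, 3.3]
gripper_width: 10.1
gripper_force: 58.5
t 5.65 pos [513.3 -14.3  16.7] yaw -9.04 tilt 0.04 F [-0.1  0.7  3.3] w 10.1 j6 1.05
roll -0.0006 then shift mm [ 0.2 -0.3 -0.3]
```

Gripped: 10 mm opening at 58 N. Now I'll lift and carry it to the clip.

```bash
python3 -m inch '[{"linear":[0,0,-0.01],"roll":0,"hand":0},{"linear":[0,0,-0.03],"roll":0,"hand":0},{"linear":[0,0,-0.03],"roll":0,"hand":0},{"linear":[0,0,-0.02],"roll":0.05,"hand":0},{"linear":[0.0065,0.043,0],"roll":0,"hand":0},{"linear":[0.0065,0.043,0],"roll":0,"hand":0},{"linear":[0.0065,0.043,0],"roll":0,"hand":0},{"linear":[0.0065,0.043,0],"roll":0,"hand":0},{"linear":[0.0065,0.043,0],"roll":0,"hand":0},{"linear":[0.0065,0.043,0],"roll":0,"hand":0},{"linear":[0,0,0],"roll":0,"hand":0},{"linear":[0,0,0],"roll":0,"hand":0}]' 60
python3 - <<'E'
from h import *
go(500.6,-274,97,-11.9)
snap('wrist','w4')
p=cv2.imread('pics/w4.png');cv2.imwrite('pics/v4.png',cv2.resize(p[90:340,215:415],(640,800))[:600] if 0 else cv2.resize(p[60:290,160:466],(798,600),interpolation=cv2.INTER_CUBIC))
E
```

```text
time_s: 6.85
eef_pos: [497.4, -275.6, 106.2]
eef_rot: [-3.124, 0.329, 0.001]
ft_force: [-0.2, 0.3, -0.5]
gripper_width: 9.9
gripper_force: 58.6
t 6.85 pos [ 497.4 -275.6  106.2] yaw -12.04 tilt 0.05 F [-0.2  0.3 -0.5] w 9.9 j6 1.51
roll -0.0025 then shift mm [ 2.8 -2.2  9.2]
```

View pics/v4.png

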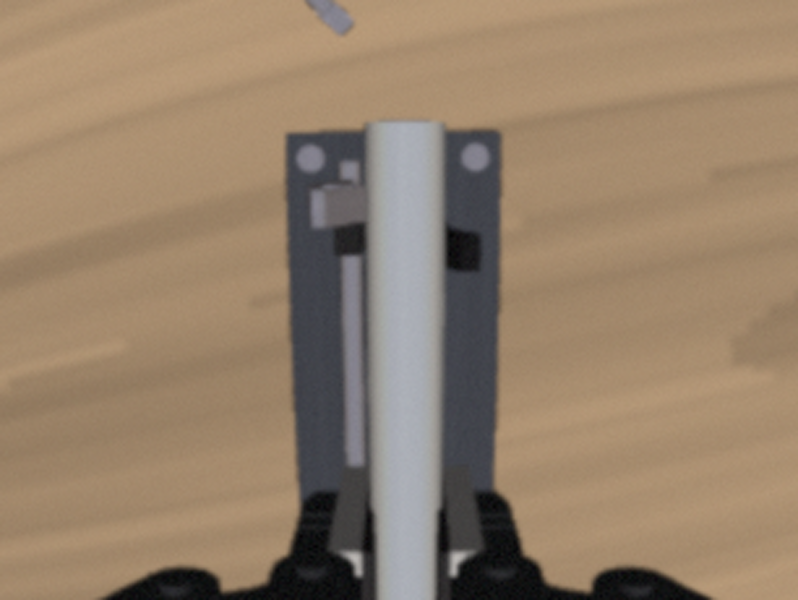

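In the enlarged view the plate's far corners are at (286,134) and (500,131) and its side edges pass (303,490) and (493,490). The tube's far end is centred at (404,122) and its axis passes (406,490). I'll compare the two in the clip frame.

Run:
```python
from h import *
s=load('w4')
f=lambda x,y,z:pt(s,160+x/2.608,60+y/2.608,True,z)
def yaw(a,b): d=a-b;return np.degrees(np.arctan2(d[1],d[0])).round(2)
L0,R0,L1,R1=f(286,134,12),f(500,131,12),f(303,490,12),f(493,490,12)
print('yaws',yaw(L0,L1),yaw(R0,R1),yaw(L0,R0)-90,'width',np.linalg.norm(L0-R0),np.linalg.norm(L1-R1))
E0=(L0+R0)/2;E1=(L1+R1)/2;a=np.radians(-12);X=np.array([np.cos(a),np.sin(a),0]);Y=np.array([-X[1],X[0],0])
print('ctrline yaw',yaw(E0,E1),'clip centre',(E0-70*X).round(1))
zt=129.5
T0,T1=f(404,122,zt),f(406,490,zt);print('tube yaw',yaw(T0,T1),'tube ctr',(T0-70*X).round(1))
print('dia',np.linalg.norm(f(364,124,zt)-f(444,124,zt)))
D=E0-70*X-(T0-70*X);print('shift along clip x,y',D@X,D@Y, 'at lower',(E1-T1)@Y)
# holes
h0,h1=f(310,158,12),f(475,157,12);print('holes mid y off',((h0+h1)/2-T0)@Y)
print('prong/jaw at y:',[((f(x,y,z)-E0)@Y).round(1) for x,y,z in((353,360,22),(363,240,54),(450,235,82))])
```

```text
yaws -11.13 -11.69 -11.409999999999997 width 62.939136498760284 61.831089259567364
ctrline yaw -11.41 clip centre [ 500.9 -272.1   12. ]
tube yaw -11.75 tube ctr [ 498.9 -275.2  129.5]
dia 11.915302477003586
shift along clip x,y 1.2798817958565816 3.461068181033283 at lower 2.5576393233947456
holes mid y off 3.5987543233894996
prong/jaw at y: [np.float64(11.8), np.float64(6.7), np.float64(-13.0)]
```

```bash
python3 -m inch '[{"linear":[0.0015,-0.003,0],"roll":-0.005,"hand":0},{"linear":[0,0,0.015],"roll":0,"hand":0},{"linear":[0,0,0.014],"roll":0,"hand":0},{"linear":[0,0,0],"roll":0,"hand":0},{"linear":[0,0,0],"roll":0,"hand":0}]' 60
python3 - <<'E'
from h import *
go(500.9,-272.5,77,-11.6)
snap('wrist','w5');snap('scene','s5')
p=cv2.imread('pics/w5.png');q=cv2.imread('pics/s5.png')
H=np.zeros((600,800,3),np.uint8)
H[:,:500]=cv2.resize(p[70:250,240:390],(500,600),interpolation=cv2.INTER_CUBIC)
H[:480,500:]=cv2.resize(q[230:326,160:220],(300,480),interpolation=cv2.INTER_CUBIC)
cv2.imwrite('pics/v5.png',H)
E
```

```text
time_s: 7.4
eef_pos: [499.6, -271.8, 76.5]
eef_rot: [3.125, -0.317, -0.003]
ft_force: [-0.3, 0.1, 0.4]
gripper_width: 9.9
gripper_force: 58.7
t 7.4 pos [ 499.6 -271.8   76.5] yaw -11.58 tilt 0.1 F [-0.3  0.1  0.4] w 9.9 j6 1.51
roll 0.0003 then shift mm [ 1.4  0.4 -0.5]
```

View pics/v5.png

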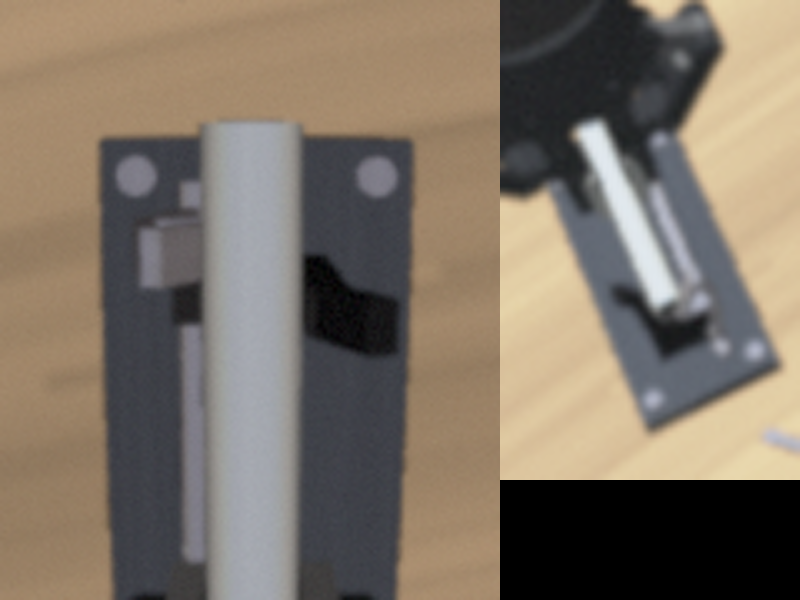

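In the enlarged view the plate's far edge spans (101..413,140) and its side edges pass (114,580) and (397,570). The tube's far end is centred at (250.5,122) and its axis passes (251.5,570). The pairs of holes at y=176 have their middle at 256.5.

Run:
```python
from h import *
s=load('w5')
f=lambda x,y,z:pt(s,240+x/3.3333,70+y/3.3333,True,z)
L0,R0,L1,R1=f(101,140,12),f(413,140,12),f(114,575,12),f(397,575,12);E0=(L0+R0)/2;E1=(L1+R1)/2
a=np.radians(-11.6);X=np.array([np.cos(a),np.sin(a),0]);Y=np.array([-X[1],X[0],0])
yaw=lambda d:np.degrees(np.arctan2(d[1],d[0])).round(2)
T0,T1=f(250.5,122,100),f(251.5,575,100)
print('clip',(E0-70*X).round(1),yaw(E0-E1),yaw(L0-L1),yaw(R0-R1),'tube',(T0-70*X).round(1),yaw(T0-T1))
print((E0-T0)@X,(E0-T0)@Y,(E1-T1)@Y)
```

```text
clip [ 500.7 -272.6   12. ] -11.73 -11.68 -11.79 tube [ 501.2 -271.4  100. ] -11.48
-0.2450330063981562 -1.3055839768024335 -0.9663954078044812
```

Centred along the clip, and 1.1 mm off sideways. I'll correct that and push down in stages, watching the force.

```bash
python3 -m inch '[{"linear":[0,0.0011,0],"roll":0.003,"hand":0},{"linear":[0,0,0.005],"roll":0,"hand":0},{"linear":[0,0,0.005],"roll":0,"hand":0},{"linear":[0,0,0.005],"roll":0,"hand":0},{"linear":[0,0,0.005],"roll":0,"hand":0},{"linear":[0,0,0],"roll":0,"hand":0}]' 80
python3 -m inch '[{"linear":[0,0,0.005],"roll":0,"hand":0},{"linear":[0,0,0.005],"roll":0,"hand":0},{"linear":[0,0,0],"roll":0,"hand":0}]' 80
python3 -m inch '[{"linear":[0,0,0.005],"roll":0,"hand":0},{"linear":[0,0,0.005],"roll":0,"hand":0},{"linear":[0,0,0],"roll":0,"hand":0}]' 80
```

```text
time_s: 8.1
eef_pos: [499.2, -273.0, 56.1]
eef_rot: [-3.125, 0.323, 0.003]
ft_force: [0.1, 0.1, -0.1]
gripper_width: 9.9
gripper_force: 77.9
time_s: 8.4
eef_pos: [499.5, -273.4, 46.7]
eef_rot: [3.125, -0.323, -0.001]
ft_force: [-0.8, -1.3, 0.3]
gripper_width: 9.3
gripper_force: 78.3
time_s: 8.7
eef_pos: [499.4, -273.2, 36.4]
eef_rot: [-3.125, 0.323, 0.001]
ft_force: [0.9, -2.8, -2.1]
gripper_width: 9.9
gripper_force: 78.3
```

```bash
python3 -m inch '[{"linear":[0,0,0.004],"roll":0,"hand":0},{"linear":[0,0,0.004],"roll":0,"hand":0},{"linear":[0,0,0],"roll":0,"hand":0}]' 80
python3 -m inch '[{"linear":[0,0,0.002],"roll":0,"hand":0},{"linear":[0,0,0],"roll":0,"hand":0}]' 80
python3 -m inch '[{"linear":[0,0,0.001],"roll":0,"hand":0},{"linear":[0,0,0],"roll":0,"hand":0}]' 80
```

```text
time_s: 9.0
eef_pos: [499.2, -272.5, 28.0]
eef_rot: [-3.124, 0.323, 0.003]
ft_force: [-0.3, -0.3, -0.7]
gripper_width: 9.3
gripper_force: 78.4
time_s: 9.2
eef_pos: [499.8, -272.9, 27.0]
eef_rot: [-3.125, 0.322, 0.001]
ft_force: [0.7, 0.7, -0.4]
gripper_width: 9.7
gripper_force: 78.4
time_s: 9.4
eef_pos: [500.0, -273.2, 26.7]
eef_rot: [3.125, -0.322, 0.001]
ft_force: [-0.6, 0.3, 0.5]
gripper_width: 9.5
gripper_force: 78.6
```

```bash
python3 -m inch '[{"linear":[0,0,0.001],"roll":0,"hand":0},{"linear":[0,0,0],"roll":0,"hand":0},{"linear":[0,0,0],"roll":0,"hand":0}]' 80
python3 -m inch '[{"linear":[0,0,0.001],"roll":0,"hand":0},{"linear":[0,0,0],"roll":0,"hand":0},{"linear":[0,0,0],"roll":0,"hand":0}]' 80
```

```text
time_s: 9.7
eef_pos: [500.1, -273.3, 26.6]
eef_rot: [3.125, -0.322, 0.001]
ft_force: [-3.4, 3.0, 5.8]
gripper_width: 9.1
gripper_force: 79.0
time_s: 10.0
eef_pos: [500.2, -273.4, 26.6]
eef_rot: [3.124, -0.322, 0.002]
ft_force: [-5.7, 3.8, 10.9]
gripper_width: 9.5
gripper_force: 79.5
```

The tube is on the floor of the slot: height holds at 26.6 (26.7 expected) while the push rises to 11 N. I'll ease off, release and rise.

```bash
python3 -m inch '[{"linear":[0,0,-0.001],"roll":0,"hand":0},{"linear":[0,0,0],"roll":0,"hand":0.35},{"linear":[0,0,0],"roll":0,"hand":0.35},{"linear":[0,0,0],"roll":0,"hand":0.35},{"linear":[0,0,0],"roll":0,"hand":0.35},{"linear":[0,0,-0.005],"roll":0,"hand":0.35},{"linear":[0,0,-0.02],"roll":0,"hand":0.35},{"linear":[0,0,-0.03],"roll":0,"hand":0.35},{"linear":[0,0,-0.04],"roll":0,"hand":0.35},{"linear":[0,0,-0.05],"roll":0,"hand":0.6},{"linear":[0,0,0],"roll":0,"hand":0.6}]' 80
python3 - <<'E'
from h import *
snap('wrist','w6');snap('scene','s6')
p=cv2.imread('pics/w6.png');q=cv2.imread('pics/s6.png')
H=np.zeros((600,800,3),np.uint8)
H[:,:480]=cv2.resize(p[100:300,235:395],(480,600),interpolation=cv2.INTER_CUBIC)
H[:480,500:]=cv2.resize(q[230:326,160:220],(300,480),interpolation=cv2.INTER_CUBIC)
cv2.imwrite('pics/v6.png',H)
s=load('w6')
for uv in((315,190),(315,200),(315,210),(315,220)): print(pt(s,*uv,True).round(1))
go(528.5,225.5,260,0)
E
```

```text
time_s: 11.1
eef_pos: [502.6, -275.0, 179.6]
eef_rot: [3.12, -0.322, 0.02]
ft_force: [0.1, -0.4, 1.3]
gripper_width: 51.2
gripper_force: 0.0
[ 507.2 -275.4   55.8]
[ 498.3 -273.5   56.3]
[ 489.  -271.6   56.1]
[ 479.6 -269.6   55.8]
t 11.2 pos [ 500.5 -273.3  172.4] yaw -11.8 tilt 0.21 F [-0.1 -0.8 -1.7] w 51.3 j6 1.51
roll -0.2059 then shift mm [  28.  -498.8  -87.6]
```

View pics/v6.png

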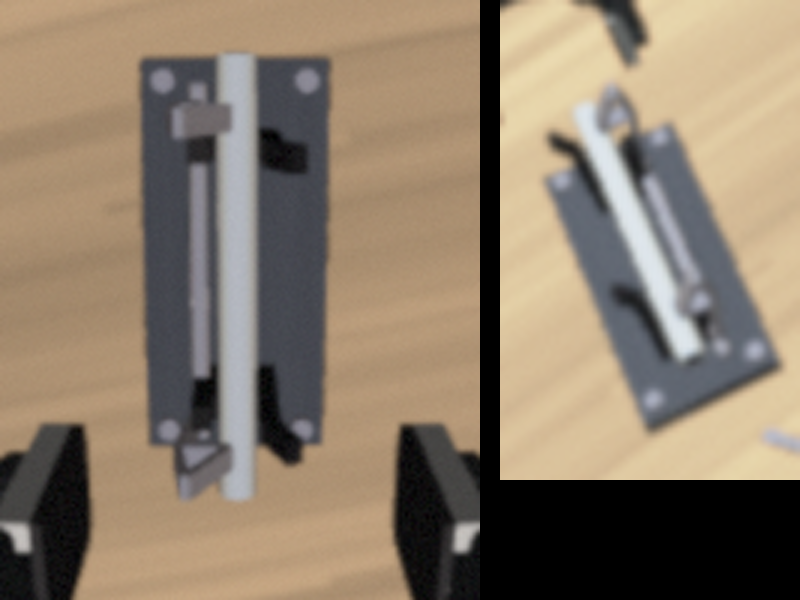

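The tube is home: its top is at z=56, the noses have sprung back over it, and it is centred. Next is the cap.

```bash
python3 -c "
from h import *
go(528.5,225.5,230)
print(r.get_state()['joints'].round(2))"
```

```text
t 11.2 pos [ 500.5 -273.3  172.4] yaw -11.8 tilt 0.21 F [-0.1 -0.8 -1.7] w 51.3 j6 1.51
roll 0.0 then shift mm [ -74.6 -494.   -57.6]
[-0.15 -0.04 -0.1   0.   -1.51  1.51]
```

```bash
python3 -m inch '[{"linear":[0,0,-0.045],"roll":0,"hand":1},{"linear":[-0.0075,-0.045,-0.015],"roll":0,"hand":1},{"linear":[-0.0075,-0.049,0],"roll":0,"hand":1},{"linear":[-0.0075,-0.049,0],"roll":0,"hand":1},{"linear":[-0.0075,-0.049,0],"roll":0,"hand":1},{"linear":[-0.0075,-0.049,0],"roll":0,"hand":1},{"linear":[-0.0075,-0.049,0],"roll":0,"hand":1},{"linear":[-0.0075,-0.049,0],"roll":0,"hand":1},{"linear":[-0.0075,-0.049,0],"roll":0,"hand":1},{"linear":[-0.0075,-0.049,0],"roll":0,"hand":1},{"linear":[-0.0075,-0.049,0],"roll":0,"hand":1},{"linear":[0,-0.008,0],"roll":0,"hand":1}]' 80
python3 -m inch '[{"linear":[0,0,0],"roll":0,"hand":1},{"linear":[0,0,0],"roll":0,"hand":1},{"linear":[0,0,0],"roll":0,"hand":1},{"linear":[0,0,0],"roll":0,"hand":1}]' 80
python3 - <<'E'
from h import *
go(528.5,225.5,230)
snap('wrist','w7');snap('scene','s7')
s=load('w7');d=s['d'];K=s['K'];v,u=np.mgrid[:400,:640]
x=(u-K[0,2])/K[0,0];y=(v-K[1,2])/K[1,1];t=np.hypot(x,y)+1e-9;k=np.tan(t)/t
P=np.stack([x*k*d,y*k*d,d],-1)@s['R'].T+s['e'];ok=(d>0)&(t<1.3)
q=P[ok&(abs(P[...,0]-528)<50)&(abs(P[...,1]-225)<50)&(P[...,2]>163)&(P[...,2]<172)];print('captop',np.median(q,0).round(1),((q.min(0)+q.max(0))/2).round(1),np.ptp(q,0).round(1),len(q))
q=P[ok&(abs(P[...,0]-528)<60)&(abs(P[...,1]-225)<90)&(P[...,2]>185)];print('finger min z',np.percentile(q[:,2],[0,.5,1,2,5]).round(1))
s=load('s7');d=s['d'];K=s['K']
P=np.stack([(u-K[0,2])/K[0,0]*d,(v-K[1,2])/K[1,1]*d,d],-1)@s['R'].T+s['e']
q=P[(d>0)&(abs(P[...,0]-528)<60)&(abs(P[...,1]-225)<90)&(P[...,2]>180)];print('scene finger min z',np.percentile(q[:,2],[0,.5,1,2,5]).round(1))
E
```

```text
time_s: 12.4
eef_pos: [526.2, 229.8, 227.3]
eef_rot: [3.123, -0.316, -0.006]
ft_force: [-0.9, -0.5, -0.9]
gripper_width: 85.0
gripper_force: 0.0
time_s: 12.8
eef_pos: [527.5, 224.5, 230.6]
eef_rot: [-3.124, 0.325, -0.001]
ft_force: [-0.3, -0.6, 0.4]
gripper_width: 85.2
gripper_force: 0.0
t 12.8 pos [527.5 224.5 230.6] yaw -11.88 tilt 0.03 F [-0.3 -0.6  0.4] w 85.2 j6 0.61
roll 0.0 then shift mm [ 0.8 -1.2  0.6]
captop [530.6 227.7 167.7] [529.3 227.9 166.5] [49.5 48.9  7. ] 3647
finger min z [245.2 250.5 253.  257.6 268.6]
scene finger min z [244.5 255.1 259.7 267.4 294.2]
```

View pics/w7.png

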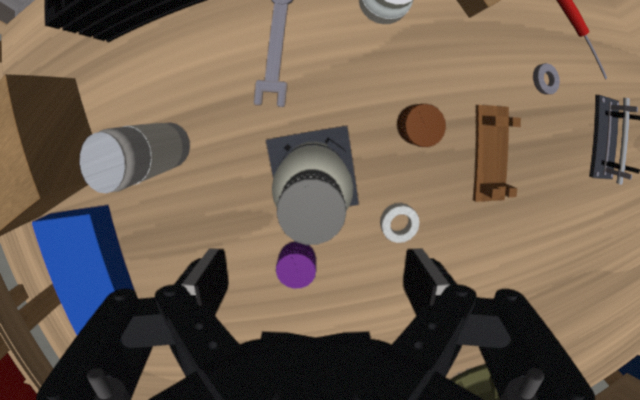

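The wrist view shows the cap's round top centred at (312,209), the fingers symmetrical about column 315, and clear space either side. With the hand open the tips are 14 mm above the reported height. I'll lower to reported z of about 129, so the closed tips come near 136.

```bash
python3 -m inch '[{"linear":[0.001,-0.003,0.02],"roll":0,"hand":1},{"linear":[0,0,0.03],"roll":0,"hand":1},{"linear":[0,0,0.025],"roll":0,"hand":1},{"linear":[0,0,0.015],"roll":0,"hand":1},{"linear":[0,0,0.011],"roll":0,"hand":1},{"linear":[0,0,0],"roll":0,"hand":1},{"linear":[0,0,0],"roll":0,"hand":0.75},{"linear":[0,0,0],"roll":0,"hand":0.75}]' 60
python3 - <<'E'
from h import *
go(529.2,227.3,129)
snap('wrist','w8')
p=cv2.imread('pics/w8.png');cv2.imwrite('pics/v8.png',cv2.resize(p[140:340,180:450],(800,592),interpolation=cv2.INTER_CUBIC))
E
```

```text
time_s: 13.7
eef_pos: [529.6, 228.8, 130.9]
eef_rot: [-3.124, 0.323, -0.003]
ft_force: [-0.7, -0.2, 0.1]
gripper_width: 63.7
gripper_force: 0.0
t 13.7 pos [529.6 228.8 130.9] yaw -11.79 tilt 0.13 F [-0.7 -0.2  0.1] w 63.7 j6 0.61
roll 0.0 then shift mm [-0.1  1.5  1.9]
```

View pics/v8.png

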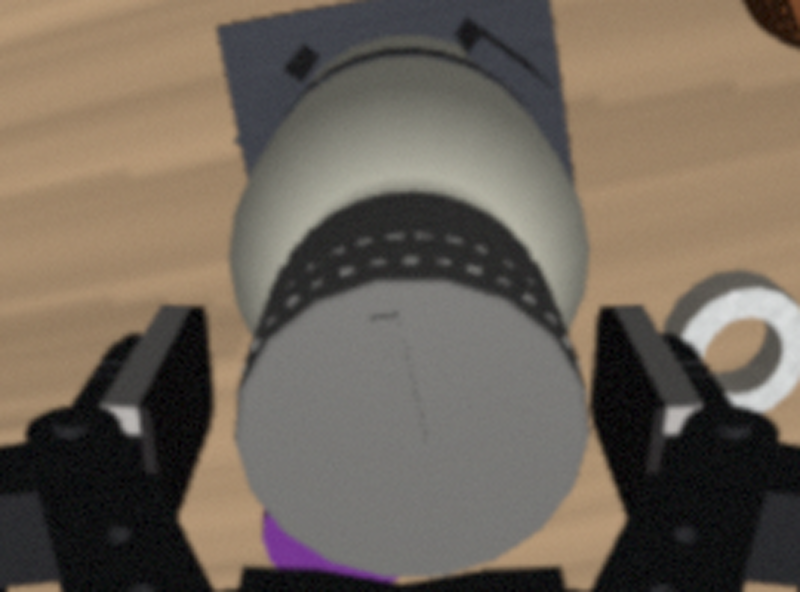

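The enlarged view shows the cap spanning columns 236–588 (centre 412) and the finger faces at 213 and 593 (centre 403). The tool needs to go about 1.3 mm in +y. Then close.

```bash
python3 -m inch '[{"linear":[0,0.0014,0.002],"roll":0,"hand":0.75},{"linear":[0,0,0],"roll":0,"hand":0.3},{"linear":[0,0,0],"roll":0,"hand":0.3},{"linear":[0,0,0],"roll":0,"hand":0.3},{"linear":[0,0,0],"roll":0,"hand":0.3},{"linear":[0,0,0],"roll":0,"hand":0.3}]' 60
python3 - <<'E'
from h import *
go(529.2,227.3,129)
E
```

```text
time_s: 14.35
eef_pos: [528.8, 227.1, 127.7]
eef_rot: [-3.125, 0.323, -0.001]
ft_force: [-0.9, 0.9, 4.1]
gripper_width: 49.1
gripper_force: 61.9
t 14.35 pos [528.8 227.1 127.7] yaw -11.79 tilt 0.03 F [-0.9  0.9  4.1] w 49.1 j6 0.61
roll 0.0 then shift mm [ 0.4 -0.3 -1.3]
```

```bash
python3 -m inch '[{"linear":[0,0,0.002],"roll":0,"hand":0.3},{"linear":[0,0,0.002],"roll":0,"hand":0.3},{"linear":[0,0,0],"roll":0,"hand":0.3},{"linear":[0,0,0],"roll":0,"hand":0.3}]' 90
python3 -m inch '[{"linear":[0,0,0.0015],"roll":0,"hand":0.3},{"linear":[0,0,0],"roll":0,"hand":0.3},{"linear":[0,0,0],"roll":0,"hand":0.3}]' 90
```

```text
time_s: 14.75
eef_pos: [528.9, 227.2, 124.4]
eef_rot: [-3.125, 0.322, -0.002]
ft_force: [-2.6, -0.3, 6.6]
gripper_width: 48.5
gripper_force: 91.9
time_s: 15.05
eef_pos: [529.1, 227.2, 123.3]
eef_rot: [-3.124, 0.322, -0.003]
ft_force: [-3.3, -0.7, 8.1]
gripper_width: 48.5
gripper_force: 92.0
```

```bash
python3 -m inch '[{"linear":[0,0,0.0015],"roll":0,"hand":0.3},{"linear":[0,0,0],"roll":0,"hand":0.3},{"linear":[0,0,0],"roll":0,"hand":0.3}]' 90
```

```text
time_s: 15.35
eef_pos: [529.1, 227.2, 122.1]
eef_rot: [-3.124, 0.322, -0.003]
ft_force: [-3.6, -0.7, 9.8]
gripper_width: 48.6
gripper_force: 92.2
```

Pressed 5.6 mm at about 9.8 N. Now I'll turn anticlockwise, which is negative roll since the tool z points down.

```bash
python3 -m inch '[{"linear":[0,0,0],"roll":-0.08,"hand":0.3},{"linear":[0,0,0],"roll":-0.1,"hand":0.3},{"linear":[0,0,0],"roll":-0.1,"hand":0.3},{"linear":[0,0,0],"roll":-0.1,"hand":0.3},{"linear":[0,0,0],"roll":-0.1,"hand":0.3},{"linear":[0,0,0],"roll":0,"hand":0.3},{"linear":[0,0,0],"roll":0,"hand":0.3}]' 90
python3 -c "
from h import *
go(529.2,227.3,122);print(r.get_state()['ft_torque'].round(2))"
```

```text
time_s: 16.05
eef_pos: [530.0, 227.5, 122.6]
eef_rot: [-3.111, -0.43, -0.007]
ft_force: [0.5, 0.5, 7.6]
gripper_width: 48.4
gripper_force: 92.3
t 16.05 pos [530.  227.5 122.6] yaw 15.73 tilt 0.25 F [0.5 0.5 7.6] w 48.4 j6 1.09
roll 0.0 then shift mm [-0.8 -0.   0.6]
[0.09 0.02 0.  ]
```

```bash
python3 -m inch '[{"linear":[-0.0005,0,0.0007],"roll":-0.08,"hand":0.3},{"linear":[0,0,0],"roll":-0.1,"hand":0.3},{"linear":[0,0,0],"roll":-0.1,"hand":0.3},{"linear":[0,0,0],"roll":-0.1,"hand":0.3},{"linear":[0,0,0],"roll":-0.1,"hand":0.3},{"linear":[0,0,0],"roll":0,"hand":0.3},{"linear":[0,0,0],"roll":0,"hand":0.3}]' 90
python3 -c "
from h import *
go(529.2,227.3,122);print(r.get_state()['ft_torque'].round(2))"
```

```text
time_s: 16.75
eef_pos: [529.6, 227.4, 122.0]
eef_rot: [2.92, 1.157, 0.007]
ft_force: [-0.5, -0.1, 9.8]
gripper_width: 48.3
gripper_force: 92.3
t 16.75 pos [529.6 227.4 122. ] yaw 43.24 tilt 0.27 F [-0.5 -0.1  9.8] w 48.3 j6 1.57
roll 0.0 then shift mm [-0.3 -0.2  0. ]
[0.16 0.08 0.07]
```

Turned 55° with the press kept on. I'll let up gently and check that it lifts.

```bash
python3 -m inch '[{"linear":[0,0,-0.003],"roll":0,"hand":0.3},{"linear":[0,0,-0.003],"roll":0,"hand":0.3},{"linear":[0,0,-0.003],"roll":0,"hand":0.3},{"linear":[0,0,0],"roll":0,"hand":0.3},{"linear":[0,0,0],"roll":0,"hand":0.3}]' 90
python3 -m inch '[{"linear":[0,0,-0.003],"roll":0,"hand":0.3},{"linear":[0,0,-0.003],"roll":0,"hand":0.3},{"linear":[0,0,0],"roll":0,"hand":0.3},{"linear":[0,0,0],"roll":0,"hand":0.3}]' 90
```

```text
time_s: 17.25
eef_pos: [527.9, 226.9, 127.9]
eef_rot: [2.921, 1.157, -0.002]
ft_force: [-0.6, 0.1, 1.0]
gripper_width: 48.5
gripper_force: 92.6
time_s: 17.65
eef_pos: [528.1, 226.9, 134.5]
eef_rot: [2.921, 1.157, -0.0]
ft_force: [0.2, -0.0, -0.5]
gripper_width: 48.5
gripper_force: 92.6
```

It's free: there is no pull at +6.8 mm. Now I'll raise it straight up to reported z of about 214.

```bash
python3 -m inch '[{"linear":[0,0,-0.01],"roll":0,"hand":0.3},{"linear":[0,0,-0.015],"roll":0,"hand":0.3},{"linear":[0,0,-0.02],"roll":0,"hand":0.3},{"linear":[0,0,-0.02],"roll":0,"hand":0.3},{"linear":[0,0,-0.01],"roll":0,"hand":0.3},{"linear":[0,0,-0.004],"roll":0,"hand":0.3},{"linear":[0,0,0],"roll":0,"hand":0.3},{"linear":[0,0,0],"roll":0,"hand":0.3},{"linear":[0,0,0],"roll":0,"hand":0.3},{"linear":[0,0,0],"roll":0,"hand":0.3}]' 90
python3 - <<'E'
from h import *
go(529,227,214)
snap('scene','s9');snap('top','t9');snap('wrist','w9')
q=cv2.imread('pics/s9.png');p=cv2.imread('pics/w9.png')
H=np.zeros((600,800,3),np.uint8);H[:,:]=cv2.resize(q[80:320,140:460],(800,600),interpolation=cv2.INTER_CUBIC);H[400:,480:]=cv2.resize(p,(320,200))
cv2.imwrite('pics/v9.png',H)
s=load('w9');a=[pt(s,315+dx,200+dy,True).round(1).tolist() for dx,dy in((0,20),(-20,30),(20,30))];print(a)
E
```

```text
time_s: 18.65
eef_pos: [527.9, 226.8, 212.8]
eef_rot: [2.92, 1.157, -0.002]
ft_force: [-0.1, -0.8, -0.6]
gripper_width: 48.1
gripper_force: 92.8
t 18.65 pos [527.9 226.8 212.8] yaw 43.21 tilt 0.08 F [-0.1 -0.8 -0.6] w 48.1 j6 1.57
roll 0.0 then shift mm [ 0.9  0.6 -1.2]
[[546.5, 246.0, 237.5], [540.2, 250.7, 245.5], [551.0, 239.5, 246.2]]
```

View pics/v9.png

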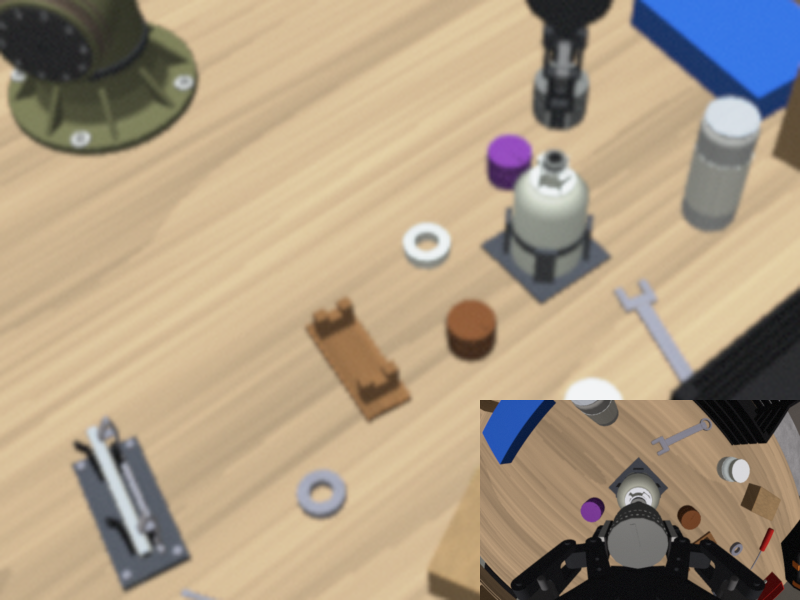

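The open bottle is at (552,160) with the cap in the gripper above it at (560,95). The tube is in the clip at (120,490) and the bystanders haven't moved. The cap has been lifted 85 mm, which puts its centre about 82 mm above the mouth, and it is level and still. I'm handing it in.

```bash
python3 -c "
from bench import workorder
print(workorder.finish_job())"
```

```text
the job is handed in; nothing more can be done
None
```

The job is handed in at about 19 s of the 67 s allowed: the dip tube is fully home in the fork clip and released, and the gripper holds the unlocked cap level and still, its centre about 82 mm above the bottle's mouth.

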